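# Secure a bottle on the bench shaker and switch it on

### The arm

A 6-joint arm with a two-finger parallel gripper is mounted at the origin on the work surface. World frame = base frame: x ahead of the robot, y to its left, z up, the work surface at z = 0. Lengths are in m, angles in rad, forces in N, time in s.
With the tool pointing down it reaches from about 0.4 to 0.825 m from the base axis. Payload 7 kg.
Tool frame: the origin (TCP) lies midway between the tips of the shut fingers; the grasp point (between the pads) lies 19 mm behind it; z points along the fingers, x is the direction in which the jaws open and shut, and the axes are right-handed (so a half turn about z gives the same grasp; the last joint's range is limited). The gripper opens to 88 mm and grips with 3 to 60 N. Pads are 19 mm wide; open, the fingers measure 130 mm over their backs; the gripper's body (78 mm by 193 mm) begins 47 mm behind the grasp point.
Start: joints at [-1.019, 0.359, 0.012, 0, -1.224, -0.288], TCP at [0.176, -0.652, 0.227] pointing down, gripper open.
Joint ranges: [-3.07, 3.07], [-1.43, 2.12], [-1.02, 1.25], [-3.03, 1.67], [-3.05, -0], [-3.03, 3.03]. Speed limits (rad/s): [2.39, 2.39, 3.01, 3.14, 3.14, 3.14].

### API

Orientations are given as [roll, pitch, yaw] about the fixed x, y, z axes, in that order (R = Rz(yaw) Ry(pitch) Rx(roll)).
In Python, from station import status, eyes, workorder gives the robot as it stands.
- The arm moves only by the shell command python3 -m jog 'ROWS' [OPENING] [FORCE]. ROWS is JSON, a list of rows, each a list of 6 numbers: the shift along the world's x, y, z in mm, then the turn, a rotation vector about the world's x, y, z in rad. A call has 1 to 12 rows; each row shifts and turns the pose as measured when the row begins; what a row does not reach is not made up. A row lasts 1/10 s, in which the tool goes at most 50 mm and 8.59 degrees, less where a joint would pass 70% of its speed; a pose out of reach is approached as far as the arm can. A call with a gripper value outside its range is refused whole. OPENING is the opening, from 0 (shut) to 1 (fully open), set as the call begins (- or left out, the last holds). The fingers move at their own pace and stop on an object; FORCE is the grip in N (left out, the last holds). Time passes only in rows, so rows that do not move let the fingers close. It gives the time, the measured TCP pose, the force and the opening at its end, in the units of the state.
- status.get_state(): the state, without advancing time (a new reading comes with each control period).
- eyes.grab_frame(name): name is "side" or "top" or "wrist"; returns the picture (384x512x3 uint8, blue, green, red); there is no depth.
- eyes.calibration(name): a dict with "camera_matrix" (3x3 intrinsics, pixels), "cam_to_world" (4x4, takes a point from camera to world coordinates); the wrist camera has in their place "hand_eye" (4x4, takes a point from camera to tool coordinates, whose origin is the TCP and whose axes are the tool frame's). Camera axes: x right, y up, looking along -z (the intrinsics and any distortion apply to the point x, -y, -z); pixel columns grow to the right and rows downward; lengths in m; the calibration is good to about 2 mm. A picture is of the moment at which its call begins: read the wrist's pose just before it. calibration takes no time and is no camera call.
- workorder.job_done(): hands the job in, once; it reports no verdict.
The state is a dict: "t": time; "q": joint angles; "qd": joint speeds; "joint_efforts": joint torques, N m; "eef_pos": TCP position; "ee_rot": TCP orientation; "force": force on the tool from outside, world axes, zero at the start; "moment": the same for the moment, N m; "width": finger opening in m.
Only numpy, scipy, OpenCV 4.12 (cv2) and the standard library are available. Lean on these libraries where they do the work, as an engineer would, in place of code of your own. Each camera call takes 0.05 s, during which the arm holds its last target. There are 200 camera calls.

### The job

Get the bench shaker going: slide the bottle lying in its cradle gently back until its base is home against the end stop, and throw the toggle clamp's handle right over so that it locks down on the bottle. Only when the bottle is clamped, turn the main switch on the sloping panel a quarter turn clockwise to on. Leave the other things on the table where they are.

Things in the scene. Friction and masses are not known exactly. Their poses are not given: they have to be found in the camera images.
- shaker: Bench shaker fixed on the table: white housing 310 mm deep (x), 380 wide (y from -115 to +265 mm). Origin: on its underside, x from its front (facing the robot) to its back, y to its left, z up. On its right a flat platform, 106 mm above the table, carries a V-shaped cradle along x (axis at y = +55 mm, 150 mm above the table) and, right of that, a toggle clamp; on its left is the control console.
- panel: Sloping top of the control console, 130 mm wide, 30 degrees from level, facing the robot. Origin: on its surface at the axis of the main switch, 137 mm above the table, 150 mm left of the bottle's axis; x points up the slope (away from the robot), y to the shaker's left, z is the outward normal. Two small fixed round dials, 38 mm across and 18 tall, sit side by side 110 mm down the slope.
- bottle: White plastic bottle lying in the cradle, 72 mm in diameter, 165 mm long, 0.4 to 0.8 kg. Origin: on its axis, in the centre of its flat base, which faces the shaker's back; its x points to the back; the cap faces the robot. It slides along the cradle with 1 to 3 N when pushed straight.
- bottle_cap (a point): Centre of the outer face of the bottle's cap (cap 43 mm in diameter), on the bottle's axis, 165 mm from the base.
- end_stop: End stop: upright steel plate, 56 mm wide, 66 tall, 6 thick, bolted across the back end of the cradle, rigid. Origin: lower edge of its front face, which looks to the bottle's base; x points to the shaker's back. The base starts 20 to 65 mm in front of it.
- stop_face (a point): Point on the end stop's front face, level with the bottle's axis; x points to the shaker's back.
- clamp: Steel toggle clamp on a block 56 mm (x) by 80 (y) on the platform, centred 60 mm behind the shaker's middle. Its arm, 22 mm wide, starts raised at 46 degrees between handle and bottle, 30 mm or more to the bottle's side of the handle's hinge and up to 60 mm higher than the hinge; it comes down on the bottle as the handle goes over. Origin: platform level, 75 mm right of the bottle's axis.
- clamp_handle (a joint): Handle angle, rad: 0 open (handle up, leaning 5 degrees to the bottle); swings away from the bottle, about the shaker's +x, to 1.66 home (handle level, pointing to the shaker's right). Pushed 100 mm from the hinge it needs 2 to 3 N at first; from 0.9 the spindle presses on the bottle: some 8 N near 1.2. Past 1.5 it is over centre, stays down and locks; let go much earlier it springs back.
- handle_hinge (a point): Hinge of the clamp's handle, fixed to the clamp: the axis runs along the shaker's x, 211 mm above the table, 111 mm to the right of the bottle's axis.
- handle_grip (a point): Point on the centre line of the handle, 100 mm from its hinge. The round grip is 23 mm in diameter and reaches from 42 to 132 mm from the hinge.
- spindle (a joint): How far the clamp's sprung, rubber-tipped spindle is pushed in, m: 0 free, about 0.007 to 0.009 when the handle is locked down on the bottle (spring 5 N per mm).
- main_switch (a joint): Angle of the rotary main switch, rad: 0 off (bar handle level across the panel), 1.571 on (bar pointing up the slope). It turns clockwise as seen by someone facing the panel. A detent holds it at either end: it takes about 0.4 N m to start, gets lighter, and past the middle (0.79) snaps on to the far end by itself.
- switch_grip (a point): On the main switch's axis, 28 mm out from the panel's surface. The black bar handle is 70 mm long, 16 wide; it stands 31 mm proud of a low round collar (48 mm across, its top 7 mm above the panel), so its outer end is 38 mm from the panel. The frame turns with the switch: z is the panel's outward normal, y lies along the bar.
- sample_bottle: white plastic bottle standing on the table left of the shaker, 60 mm across, 130 tall. Not part of the job; origin under its middle.
- beaker: glass beaker on the table right of the shaker, 72 mm across, 85 tall. Not part of the job; origin under its middle.
- spoon: steel measuring spoon lying on the table further left of the shaker, 180 mm long. Not part of the job; origin under its middle.
- cream_jar: white screw jar left of the shaker, nearer the robot, 72 mm across, 60 tall. Not part of the job; origin under its middle.
- wrench: spanner lying right of the shaker, 160 mm long. Not part of the job; origin under its middle.
- mug: white mug standing further to the right, 80 mm across, 95 tall. Not part of the job; origin under its middle.
Things that resemble listed ones, but are neither listed nor needed, are in the scene too. Leave any brown look-alike of the bottle alone.

How it is judged:
On the way, in this order (a step that is already met when the one before it is completed fails the run):
1. the bottle's base is home against the end stop (within 2 mm) (x of bottle in the frame of stop_face above -0.002 m), for 0.2 s.
2. the clamp's handle is over centre and fully home, its spindle pressing on the bottle (value of joint clamp_handle above 1.58 rad and value of joint spindle above 0.004 m), for 0.3 s.
3. the main switch is on (value of joint main_switch above 1.45 rad), for 0.3 s.
At the end, for the whole second after the job is handed in: The bottle's base is within 2 mm of the end stop, the bottle is at rest, the clamp handle is locked (joint above 1.58 rad) with its spindle pushed in more than 4 mm by the bottle, and the main switch is on (above 1.45 rad) (all of step 2 and x of bottle in the frame of stop_face above -0.002 m and value of joint main_switch above 1.45 rad and linear speed of bottle below 0.02 m/s); the robot touches nothing.
It fails at once if the main switch is turned past its middle while the clamp is not locked (value of joint main_switch above 0.8 rad and value of joint clamp_handle below 1.5 rad).
It fails at once if the bottle is rammed against the end stop (more than 80 N) (contact force between bottle and end_stop above 80 N).
It fails at once if the bottle is lifted out of its cradle or tipped (more than 20 mm) (z of bottle in the frame of shaker above 0.17 m).
It fails at once if another thing on the table is moved by more than 30 mm (distance of any of sample_bottle, beaker, spoon, cream_jar, wrench, mug from where it was at the start of the episode above 0.03 m).
It also fails if it takes over 64 s, if anything falls off the work surface, if the arm or the gripper's body presses on something with over 40 N, if the wrist force passes 120 N, or if a joint passes its speed limit or range.

## Working session

There is one attempt and no reset: what is moved stays moved. The work goes in short steps, Python scripts to look and compute and a shell command to move; the robot and the scene stay as the last step left them, time stands still between calls to the robot, and variables do not carry over. Pictures are saved under pics/ and viewed, about 8 in all and at most 12, crops included, and the job is handed in when it is done.

```bash
mkdir -p pics; ls; python3 - <<'E'
from station import status, eyes
import cv2, numpy as np
s=status.get_state(); print(s)
for n in ("side","top"):
    im=eyes.grab_frame(n); cv2.imwrite(f"pics/{n}0.png",im)
    cv2.imwrite(f"pics/{n}0v.png",cv2.resize(im,(800,600),interpolation=cv2.INTER_CUBIC))
    print(n,{k:np.round(v,4).tolist() for k,v in eyes.calibration(n).items()})
print(eyes.calibration("wrist"))
E
```

```text
pics
{'t': 0.0, 'q': array([-1.01891830e+00,  3.59390087e-01,  1.10435498e-02, -3.66993866e-04,
       -1.22411467e+00, -2.88087344e-01]), 'qd': array([-0.00067243,  0.001046  , -0.00072274,  0.00114814,  0.00026956,
        0.00258465]), 'joint_efforts': array([ 7.59967352e-04, -5.82717168e+01,  2.93048912e+01,  6.99686229e+00,
        6.63730607e-03, -1.76099911e-04]), 'eef_pos': array([ 0.17583519, -0.65117045,  0.22561093]), 'ee_rot': array([-3.14145036e+00, -1.69430020e-03,  1.83446191e+00]), 'force': array([-0.0263269 , -0.25079312,  0.59392513]), 'moment': array([ 0.00247502, -0.03389879, -0.0377678 ]), 'width': 0.08758128208863813}
side {'camera_matrix': [[499.1884, 0.0, 259.9149], [0.0, 499.1884, 192.7862], [0.0, 0.0, 1.0]], 'cam_to_world': [[0.6802, 0.5086, -0.528, -0.3672], [-0.7331, 0.4681, -0.4934, -0.7825], [-0.0038, 0.7226, 0.6912, 1.3181], [0.0, 0.0, 0.0, 1.0]]}
top {'camera_matrix': [[491.9146, 0.0, 252.4366], [0.0, 491.9146, 193.1001], [0.0, 0.0, 1.0]], 'cam_to_world': [[0.0071, 0.9976, -0.0684, 0.3832], [-1.0, 0.0072, 0.0012, -0.001], [0.0017, 0.0684, 0.9977, 1.7777], [0.0, 0.0, 0.0, 1.0]]}
{'camera_matrix': array([[312.10641609,   0.        , 259.59319434],
       [  0.        , 312.10641609, 187.65030057],
       [  0.        ,   0.        ,   1.        ]]), 'hand_eye': array([[ 9.99999403e-01, -1.03335547e-03, -3.53912366e-04,
         5.61909284e-04],
       [-1.09074943e-03, -9.61877614e-01, -2.73478090e-01,
        -7.40827868e-02],
       [-5.78203015e-05,  2.73478312e-01, -9.61878168e-01,
        -1.57684114e-01],
       [ 0.00000000e+00,  0.00000000e+00,  0.00000000e+00,
         1.00000000e+00]])}
```

View pics/top0v.png

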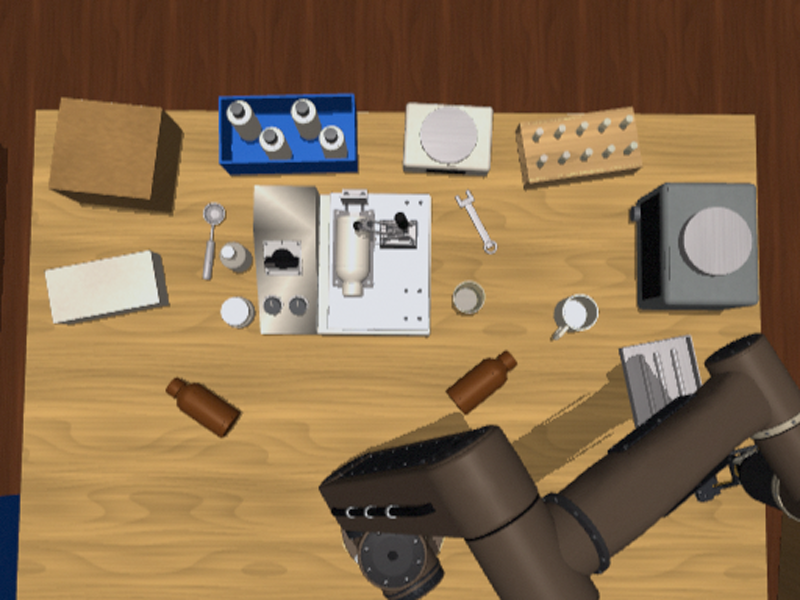

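View pics/side0v.png

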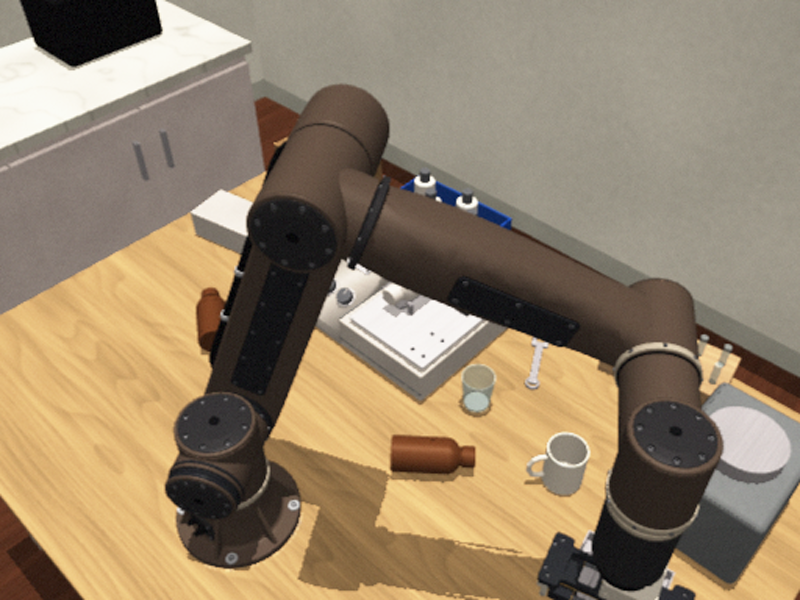

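Top view (800x600): bottle is at (352,205–296), end stop at (354,197), clamp handle at (402,220), switch at (283,258), platform corners at (430,334)/(430,196)/(319,334). In the side view the arm hides most of the shaker.

```bash
cat > h.py <<'E'
import numpy as np, cv2
from station import eyes,status
from scipy.spatial.transform import Rotation as R
def cal(n,s=None):
    c=eyes.calibration(n)
    if n!="wrist": return c["camera_matrix"],c["cam_to_world"]
    s=s or status.get_state(); T=np.eye(4); T[:3,:3]=R.from_euler("xyz",s["ee_rot"]).as_matrix(); T[:3,3]=s["eef_pos"]
    return c["camera_matrix"],T@c["hand_eye"]
def cast(K,T,u,v,z):
    d=T[:3,:3]@np.array([(u-K[0,2])/K[0,0],-(v-K[1,2])/K[1,1],-1.]); o=T[:3,3]
    return o+d*(z-o[2])/d[2]
def proj(K,T,p):
    q=T[:3,:3].T@(np.asarray(p)-T[:3,3]); return np.array([K[0,0]*q[0]/-q[2]+K[0,2],-K[1,1]*q[1]/-q[2]+K[1,2]])
E
python3 - <<'E'
from h import *
K,T=cal("top")
for n,u,v,z in [("FR",430,334,.106),("BR",430,196,.106),("FL",319,334,.106),("capface",352,297,.15),("botL",333,250,.15),("botR",371,250,.15),("stop",354,192,.178),("switch",283,258,.16),("handletip",402,218,.34),
 ("consoleFL",261,334,.07),("dialL",273,306,.09),("dialR",297,306,.09)]:
    print(n,np.round(cast(K,T,u*.64,v*.64,z),4))
im=cv2.imread("pics/top0.png")
cv2.imwrite("pics/crop.png",cv2.resize(im[110:225,150:290],None,fx=5.2,fy=5.2,interpolation=cv2.INTER_CUBIC))
E
```

```text
FR [ 0.4279 -0.0808  0.106 ]
BR [ 0.7315 -0.0796  0.106 ]
FL [0.4262 0.1605 0.106 ]
capface [0.5041 0.0872 0.15  ]
botL [0.6043 0.1288 0.15  ]
botR [0.6049 0.0478 0.15  ]
stop [0.7238 0.0839 0.178 ]
switch [0.5851 0.2337 0.16  ]
handletip [ 0.6403 -0.0159  0.34  ]
consoleFL [0.4262 0.2927 0.07  ]
dialL [0.4875 0.264  0.09  ]
dialR [0.4878 0.2112 0.09  ]
```

View pics/crop.png

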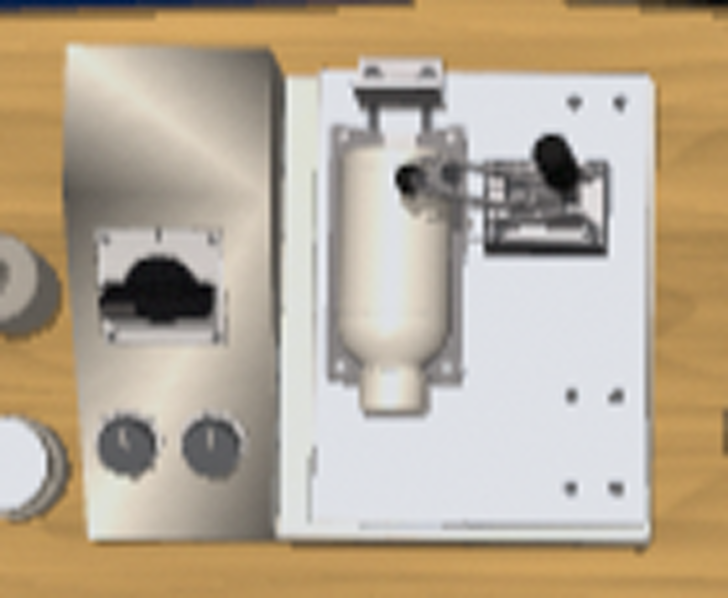

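```bash
python3 -m jog '[[30,38,7,0,0,-0.03],[30,38,7,0,0,-0.03],[30,38,7,0,0,-0.03],[30,38,7,0,0,-0.03],[30,38,7,0,0,-0.03],[30,38,7,0,0,-0.03],[30,38,7,0,0,-0.03],[30,38,7,0,0,-0.03],[5,45,0,0,0,0],[5,45,0,0,0,0],[0,0,0,0,0,0]]' 0 20
```

```text
t: 1.2
eef_pos: [0.4284, -0.2421, 0.2765]
ee_rot: [-3.137, -0.011, 1.579]
force: [1.0, -0.7, 1.3]
width: 0.0052
```

```bash
python3 -m jog '[[3,47,0,0,0,0],[3,47,0,0,0,0],[3,47,0,0,0,0],[3,47,0,0,0,0],[3,47,0,0,0,0],[3,47,0,0,0,0],[3,47,0,0,0,0],[0,0,0,0,0,0],[0,0,0,0,0,0]]'
python3 - <<'E'
from h import *
s=status.get_state(); im=eyes.grab_frame("wrist"); print(s["eef_pos"],s["ee_rot"],s["t"])
np.save("s1.npy",np.r_[s["eef_pos"],s["ee_rot"]])
cv2.imwrite("pics/w1.png",cv2.resize(im,(800,600)))
K,T=cal("wrist",s)
for n,p in [("cap",(.502,.088,.15)),("switch",(.588,.238,.137)),("hinge",(.643,-.023,.211)),("grip",(.643,-.0143,.311)),("TCP",s["eef_pos"])]: print(n,proj(K,T,p)*1.5625)
E
```

```text
t: 2.1
eef_pos: [0.4466, 0.0974, 0.2751]
ee_rot: [-3.135, -0.011, 1.579]
force: [0.2, -0.2, 0.2]
width: 0.0003
[0.44656943 0.0973517  0.27512627] [-3.13517007 -0.01103422  1.57868348] 2.1
cap [386.92275931 369.68769079]
switch [599.86537022 474.91693927]
hinge [194.28957751 635.35517666]
grip [111.72284377 879.42388654]
TCP [404.07085769 373.36193945]
```

View pics/w1.png

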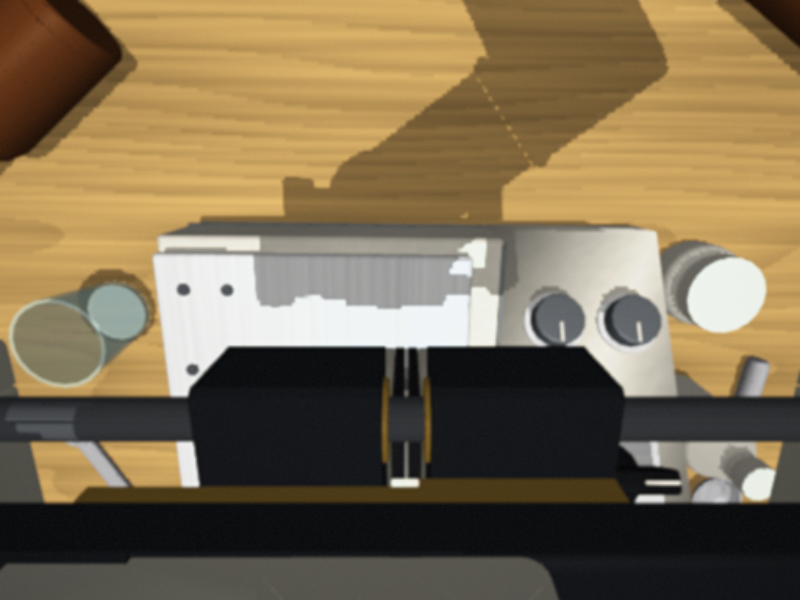

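The wrist view is mostly hidden by the fingers: platform, dials at (557,318)/(632,318) and the bar tip at (650,480), which agrees with the top view. I'll go down in front of the cap.

```bash
python3 -m jog '[[3,-4,-42,0,0,0],[3,-4,-42,0,0,0],[2,-2,-40,0,0,0],[0,0,0,0,0,0]]'; python3 -m jog '[[0,0,0,-0.006,0.011,-0.008],[8,0,0,0,0,0],[8,0,0,0,0,0],[8,0,0,0,0,0],[0,0,0,0,0,0]]'
```

```text
t: 2.55
eef_pos: [0.4556, 0.0821, 0.1495]
ee_rot: [-3.14, -0.013, 1.572]
force: [-0.7, -0.7, 0.2]
width: 0.0005
t: 3.05
eef_pos: [0.486, 0.0815, 0.1566]
ee_rot: [-3.136, -0.01, 1.561]
force: [-0.7, -0.4, -0.4]
width: 0.0009
```

```bash
python3 -m jog '[[0,6,-4,0,0,0],[5,0,0,0,0,0],[5,0,0,0,0,0],[4,0,0,0,0,0],[4,0,0,0,0,0]]';python3 -m jog '[[5,0,0,0,0,0],[5,0,0,0,0,0],[5,0,0,0,0,0]]'
```

```text
t: 3.55
eef_pos: [0.5047, 0.0884, 0.1529]
ee_rot: [-3.136, -0.01, 1.562]
force: [-2.3, 0.2, 1.3]
width: 0.0004
t: 3.85
eef_pos: [0.5205, 0.0883, 0.1527]
ee_rot: [-3.135, -0.01, 1.562]
force: [-1.7, -0.0, 0.6]
width: 0.0004
```

```bash
for i in 1 2 3 4; do python3 -m jog '[[4,0,0,0,0,0],[3,0,0,0,0,0]]' | egrep 'eef|force'; done
```

```text
eef_pos: [0.5284, 0.0882, 0.1525]
force: [-2.2, -0.1, 0.6]
eef_pos: [0.536, 0.0882, 0.1525]
force: [-1.4, 1.2, 0.6]
eef_pos: [0.5373, 0.087, 0.1507]
force: [-13.1, 2.4, 5.5]
eef_pos: [0.5369, 0.0857, 0.1486]
force: [-10.2, 1.6, 5.1]
```

```bash
python3 -m jog '[[4,2,1,0,0,0],[0,0,0,0,0,0],[0,0,0,0,0,0]]'; python3 -m jog '[[-8,0,0,0,0,0],[-20,0,0,0,0,0],[-20,0,0,0,0,0],[0,0,0,0,0,0]]'; python3 -m jog '[[0,-20,45,0,0,0],[0,-20,45,0,0,0],[0,-20,45,0,0,0],[0,-20,45,0,0,0],[0,0,10,0,0,0],[0,0,0,0,0,0]]'
python3 - <<'E'
from h import *
im=eyes.grab_frame("top"); cv2.imwrite("pics/c1.png",cv2.resize(im[110:225,150:290],None,fx=5.2,fy=5.2,interpolation=cv2.INTER_CUBIC))
E
```

```text
t: 4.95
eef_pos: [0.5364, 0.0857, 0.148]
ee_rot: [-3.098, -0.001, 1.558]
force: [-0.7, 0.9, -0.4]
width: -0.0
t: 5.35
eef_pos: [0.4881, 0.0861, 0.1482]
ee_rot: [-3.102, -0.002, 1.557]
force: [0.4, 0.5, 0.7]
width: 0.0004
t: 5.95
eef_pos: [0.4876, 0.0034, 0.346]
ee_rot: [-3.109, -0.002, 1.56]
force: [0.7, -0.2, -0.5]
width: 0.0004
```

View pics/c1.png

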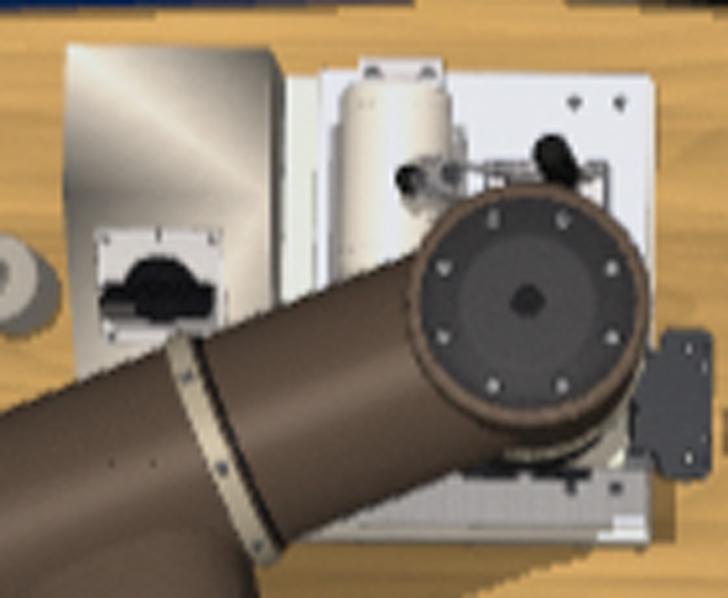

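```bash
python3 -m jog '[[0,38,4,-0.033,0.002,0.01],[40,0,0,0,0,0],[40,0,0,0,0,0],[40,0,0,0,0,0],[30,0,0,0,0,0],[0,0,0,0,0,0]]'
```

```text
t: 6.6
eef_pos: [0.6403, 0.0501, 0.3387]
ee_rot: [-3.097, 0.034, 1.582]
force: [-0.7, 0.1, -0.8]
width: 0.0005
```

```bash
python3 - <<'E'
from h import *
s=status.get_state(); im=eyes.grab_frame("wrist"); print(s["eef_pos"])
cv2.imwrite("pics/w2.png",im)
ims=eyes.grab_frame("side"); 
K,T=cal("side"); c=proj(K,T,(.643,-.015,.28)); print(c)
u,v=c.astype(int); cv2.imwrite("pics/s2.png",cv2.resize(ims[max(v-75,0):v+75,max(u-100,0):u+100],None,fx=4,fy=4,interpolation=cv2.INTER_CUBIC))
for p in [(.643,-.0143,.311),(.643,-.023,.211),s["eef_pos"]]: print((proj(K,T,p)-[u-100,v-75])*4)
E
```

```text
[0.64030606 0.05011313 0.33865962]
[299.25570816 155.14675788]
[402.30198763 270.39944624]
[404.21967839 368.48805621]
[340.60635722 211.53381894]
```

View pics/s2.png

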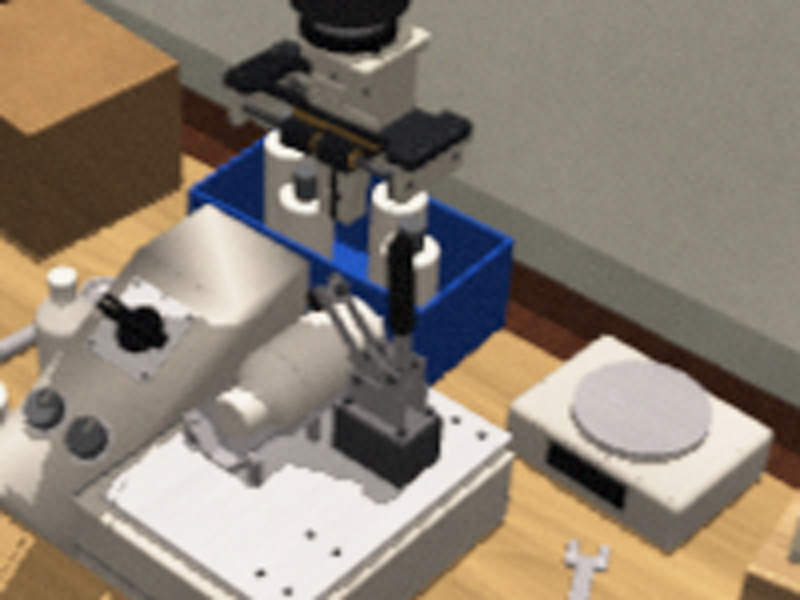

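Side crop: handle upright at (400,235–350), as predicted (grip point (402,270)). The shut fingers' tip is at (345,220), on the bottle side of the handle, and the arm is well below. I'll lower and push the handle over.

```bash
python3 -m jog '[[2,-8,-14,-0.04,-0.03,-0.01],[0,-8,-14,0,0,0],[0,-6,0,0,0,0],[0,0,0,0,0,0]]'; python3 -m jog '[[0,-6,0,0,0,0],[0,-6,0,0,0,0]]';python3 -m jog '[[0,-6,0,0,0,0],[0,-6,0,0,0,0]]'
```

```text
t: 7.1
eef_pos: [0.6369, 0.028, 0.3105]
ee_rot: [-3.128, 0.075, 1.572]
force: [-0.3, -0.6, 0.3]
width: 0.0002
t: 7.3
eef_pos: [0.6366, 0.0161, 0.3123]
ee_rot: [-3.13, 0.074, 1.573]
force: [0.7, 0.6, -0.5]
width: 0.0005
t: 7.5
eef_pos: [0.6368, 0.0038, 0.3136]
ee_rot: [-3.132, 0.072, 1.573]
force: [-1.5, 2.8, 0.9]
width: 0.0005
```

```bash
python3 -m jog '[[3,-8,-2,0.035,-0.005,0],[3,-8,-2,0.035,-0.005,0],[0,-8,-2,0,0,0],[0,-8,-2,0,0,0],[0,-8,-2,0,0,0],[0,-8,-2,0,0,0],[0,-8,-3,0,0,0]]'
```

```text
t: 8.2
eef_pos: [0.643, -0.0549, 0.2993]
ee_rot: [3.139, -0.0, 1.574]
force: [-0.7, 2.8, -0.3]
width: 0.0007
```

```bash
python3 -m jog '[[0,-8,-4,0,0,0],[0,-8,-5,0,0,0],[0,-7,-6,0,0,0],[0,-7,-8,0,0,0],[0,-5,-8,0,0,0]]'
```

```text
t: 8.7
eef_pos: [0.6431, -0.0924, 0.2675]
ee_rot: [3.138, -0.0, 1.575]
force: [-3.2, 5.3, 8.6]
width: 0.0003
```

```bash
python3 -m jog '[[0,-5,-8,0,0,0],[0,-4,-9,0,0,0],[0,-3,-9,0,0,0],[0,-3,-9,0,0,0],[0,-2,-9,0,0,0]]'
```

```text
t: 9.2
eef_pos: [0.6432, -0.1116, 0.2242]
ee_rot: [3.134, 0.0, 1.576]
force: [0.2, -0.5, -0.0]
width: 0.0006
```

```bash
python3 -m jog '[[0,0,-5,0,0,0],[0,0,-5,0,0,0]]'; python3 -m jog '[[0,0,-4,0,0,0],[0,0,0,0,0,0]]'
```

```text
t: 9.4
eef_pos: [0.6436, -0.112, 0.2222]
ee_rot: [3.129, 0.002, 1.578]
force: [-19.2, 14.4, 43.4]
width: 0.0002
t: 9.6
eef_pos: [0.6433, -0.1121, 0.2241]
ee_rot: [3.124, 0.003, 1.58]
force: [-0.1, 0.2, -0.3]
width: 0.0005
```

```bash
python3 -m jog '[[0,0,40,0,0,0],[0,10,40,0,0,0],[-20,30,30,0,0,0],[-20,45,0,0,0,0],[-20,45,0,0,0,0],[-20,45,0,0,-0.13,0],[-20,45,0,0,-0.13,0],[-10,45,0,0,-0.13,0],[-10,45,0,0,-0.13,0],[0,40,0,0,0,0],[0,20,0,0,0,0],[0,0,0,0,0,0]]'
python3 - <<'E'
from h import *
P=[]
for n,px in (("side",(235.25,163)),("top",(181.2,165.6))):
    K,T=cal(n); P.append(K@np.diag([1,-1,-1])@np.linalg.inv(T)[:3])
x=cv2.triangulatePoints(P[0],P[1],np.array([[235.25],[163.]]),np.array([[181.2],[165.6]])); x=(x[:3]/x[3]).ravel(); print(x)
K,T=cal("side"); print(proj(K,T,x), proj(*cal("top"),x))
s=status.get_state(); print(s["eef_pos"], R.from_euler("xyz",s["ee_rot"]).as_matrix().round(3))
im=eyes.grab_frame("side"); cv2.imwrite("pics/s3.png",cv2.resize(im[80:230,199:399],None,fx=4,fy=4,interpolation=cv2.INTER_CUBIC))
E
```

```text
t: 10.8
eef_pos: [0.5242, 0.2336, 0.3252]
ee_rot: [2.663, 0.021, 1.567]
force: [-0.1, -0.8, 0.7]
width: 0.0008
[0.58783469 0.23531691 0.13704687]
[234.70958738 163.0191122 ] [181.62251255 165.16549905]
[0.5242005  0.23357366 0.3252303 ] [[ 0.003  0.888  0.46 ]
 [ 1.     0.006 -0.02 ]
 [-0.021  0.46  -0.888]]
```

View pics/s3.png

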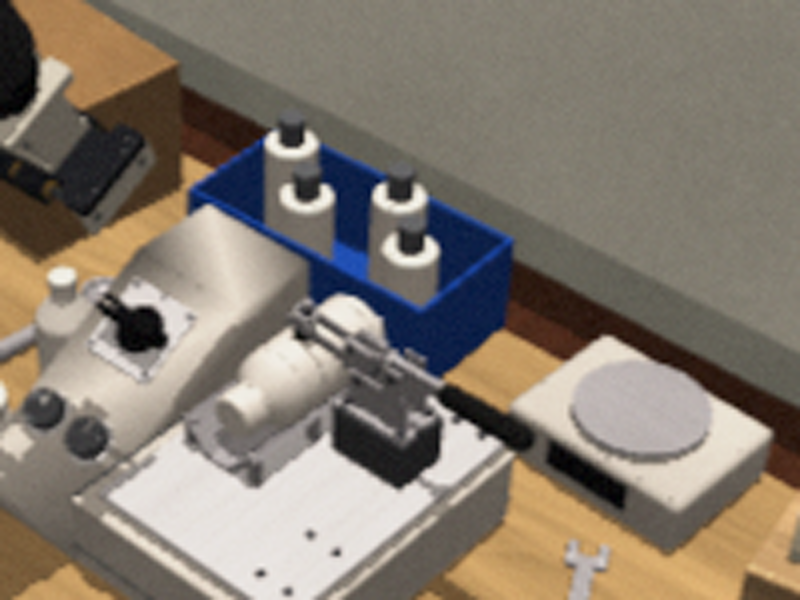

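Clamp handle is now down, from (440,390) to (530,435), pointing right, with the arm on the bottle. Triangulated switch is at (0.588,0.235,0.137), agreeing with the plan.

```bash
python3 -m jog '[[0,16,-35,0.022,-0.046,0],[0,15,-35,0,0,0],[0,0,-35,0,0,0],[0,0,-30,0,0,0],[0,0,0,0,0,0]]'
```

```text
t: 11.35
eef_pos: [0.5401, 0.2471, 0.2072]
ee_rot: [2.678, 0.001, 1.603]
force: [0.5, 0.1, 0.1]
width: 0.0002
```

```bash
python3 -m jog '[[-10,15,-8,0,-0.06,-0.03],[-3,4,-4,0,0,0],[0,0,0,0,0,0]]'
```

```text
t: 11.65
eef_pos: [0.5423, 0.2556, 0.2205]
ee_rot: [2.669, -0.002, 1.595]
force: [0.2, -0.2, -0.6]
width: 0.0002
```

```bash
python3 -c "
from station import status;s=status.get_state();print(s['q'].round(3),s['eef_pos'])"
```

```text
[ 0.93   0.015 -0.777  0.698 -0.588 -3.029] [0.54226159 0.25559232 0.22048737]
```

```bash
python3 -m jog '[[0,0,0,-0.065,0,0.13],[0,0,0,-0.065,0,0.13],[0,0,0,-0.065,0,0.13],[0,0,0,-0.065,0,0.13],[0,0,0,-0.065,0,0.13],[0,0,0,-0.065,0,0.13],[0,0,0,-0.065,0,0.13],[0,0,0,-0.065,0,0.13],[0,0,0,-0.065,0,0.13],[0,0,0,-0.065,0,0.13],[0,0,0,-0.06,0,0.1]]'; cat >> h.py <<'E'
def err(tgt,rt=None):
    s=status.get_state(); m=R.from_euler("xyz",s["ee_rot"]).as_matrix()
    e=np.array([.866,0,.5]); n=np.array([-.5,0,.866]); Rt=np.c_[-e,np.cross(-n,-e),-n] if rt is None else rt
    print("q",s["q"].round(2),"F",s["force"].round(1)); print("move mm",((np.array(tgt)-s["eef_pos"])*1e3).round(1),"rot",R.from_matrix(Rt@m.T).as_rotvec().round(3))
    d=s["eef_pos"]-np.array([.588,.237,.137]); print("in panel frame mm: e",(d@e*1e3).round(1),"y",(d[1]*1e3).round(1),"n",(d@n*1e3).round(1))
E
python3 -c "
from h import *
err((.525,.265,.186))"
```

```text
t: 12.75
eef_pos: [0.5424, 0.2641, 0.236]
ee_rot: [-3.13, 0.45, -3.065]
force: [1.0, -0.1, -0.1]
width: 0.0001
q [ 0.95  0.01 -0.7   0.6  -0.65 -1.32] F [ 1.  -0.1 -0.1]
move mm [-17.4   0.9 -50. ] rot [ 0.013 -0.074 -0.071]
in panel frame mm: e 10.0 y 27.1 n 108.6
```

```bash
python3 -m jog '[[-9,0,-25,0.007,-0.04,-0.035],[-9,0,-25,0.007,-0.035,-0.035],[0,0,0,0,0,0]]'; python3 -c "
from h import *
err((.555,.265,.134))"
```

```text
t: 13.05
eef_pos: [0.5254, 0.2689, 0.1923]
ee_rot: [-3.139, 0.531, -3.117]
force: [0.9, -1.4, -0.7]
width: 0.0004
q [ 0.91  0.02 -0.93  1.02 -0.48 -1.78] F [ 0.9 -1.4 -0.7]
move mm [ 29.6  -3.9 -58.3] rot [ 0.002  0.008 -0.023]
in panel frame mm: e -26.6 y 31.9 n 79.2
```

```bash
python3 -m jog '[[12,-2,-23,0,0,-0.02],[12,-1,-23,0,0,0],[0,0,0,0,0,0]]'; python3 -c "
from h import *
err((.555,.265,.134))"
```

```text
t: 13.35
eef_pos: [0.5523, 0.2687, 0.152]
ee_rot: [3.139, 0.539, -3.135]
force: [0.4, -1.0, 0.4]
width: 0.0004
q [ 0.71  0.1  -0.98  1.4  -0.34 -2.02] F [ 0.4 -1.   0.4]
move mm [  2.7  -3.7 -18. ] rot [-0.002  0.015 -0.007]
in panel frame mm: e -23.4 y 31.7 n 30.9
```

```bash
python3 -m jog '[[3,-3,-9,0,0.06,0],[0,0,-4,0,0,0],[0,0,0,0,0,0]]'; python3 -c "
from h import *
err((.555,.265,.134))"
```

```text
t: 13.65
eef_pos: [0.5571, 0.2643, 0.1445]
ee_rot: [3.132, 0.489, 3.137]
force: [-5.7, 5.0, -4.6]
width: 0.0005
q [ 0.76  0.12 -0.94  1.18 -0.35 -1.86] F [-5.7  5.  -4.6]
move mm [ -2.1   0.7 -10.5] rot [-0.008 -0.035  0.   ]
in panel frame mm: e -23.0 y 27.3 n 22.0
```

```bash
python3 -m jog '[[5,0,3,0,0,0],[5,0,3,0,0,0],[5,0,3,0,0,0]]'; python3 -c "
from h import *
err((.555,.265,.134))"
```

```text
t: 13.95
eef_pos: [0.5619, 0.2659, 0.1473]
ee_rot: [3.13, 0.474, -3.136]
force: [-22.2, 4.2, -2.5]
width: 0.0002
q [ 0.79  0.13 -0.9   1.07 -0.36 -1.76] F [-22.2   4.2  -2.5]
move mm [ -6.9  -0.9 -13.3] rot [-0.01  -0.049 -0.011]
in panel frame mm: e -17.4 y 28.9 n 22.0
```

```bash
python3 -m jog '[[8,-1,4,0,0,0],[8,-1,4,0,0,0],[8,0,4,0,0,0]]'; python3 -c "
from h import *
err((.555,.265,.134))"
```

```text
t: 14.25
eef_pos: [0.5805, 0.2662, 0.1591]
ee_rot: [3.127, 0.469, -3.128]
force: [0.6, 0.2, 0.3]
width: 0.0005
q [ 0.8   0.14 -0.84  0.94 -0.39 -1.63] F [0.6 0.2 0.3]
move mm [-25.5  -1.2 -25.1] rot [-0.012 -0.055 -0.02 ]
in panel frame mm: e 4.5 y 29.2 n 22.9
```

```bash
python3 -m jog '[[-15,4,25,0,0,0],[-20,0,35,0,0,0],[-20,0,40,0,0,0],[-20,0,40,0,0,0],[-30,-30,30,0,0,0],[-30,-40,20,0,0,0],[-20,-40,0,0,0,0],[0,-40,0,0,0,0],[0,-40,0,0,0,0],[0,-40,0,0,0,0],[0,-40,0,0,0,0],[0,0,0,0,0,0]]'; python3 - <<'E'
from h import *
a=eyes.grab_frame("side")[80:230,199:399]; b=eyes.grab_frame("top")[110:225,150:290]
cv2.imwrite("pics/f.png",np.hstack([cv2.resize(a,(400,300),interpolation=cv2.INTER_CUBIC),cv2.resize(b,(365,300),interpolation=cv2.INTER_CUBIC)]))
E
```

```text
t: 15.45
eef_pos: [0.4033, 0.0072, 0.3567]
ee_rot: [3.083, 0.439, -3.106]
force: [0.4, -0.3, 0.1]
width: 0.0005
```

View pics/f.png

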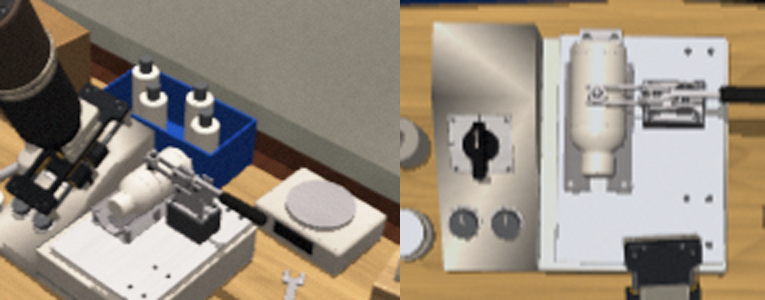

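The switch bar points up the slope at (480,150), the handle is level to the right, and the bottle base is against the stop. The arm is clear, so I'll hand in.

```bash
python3 -c "
from station import workorder; print(workorder.job_done())"
```

```text
the job is handed in; nothing more can be done
None
```

The shaker is set and I've handed the job in, at about 15.5 s of the 64 s allowed. No verdict came back.

- **Bottle:** I pushed it by its cap with 1–2 N until the force rose to about 13 N at the end stop. The top view shows the base flush against the stop, though the 2 mm tolerance was not measured separately.
- **Clamp:** I swung the handle over until it met its hard stop, level and pointing right. That last press briefly showed about 50 N at the wrist. In the pictures the arm is down on the bottle. I could not read the spindle travel, so I am inferring that it is pressed in far enough.
- **Main switch:** After the clamp was locked, I pushed the left end of the bar up the slope with shut fingers. The force peaked at about 22 N, then the switch snapped over. The last top view shows the bar pointing up the slope.

The first approach to the switch ran joint 6 into its limit, so I turned the tool 90° and pushed from that pose. The last readings show the arm clear of everything, with about zero force. The other things near the shaker look unmoved in the pictures; I did not look again at the mug, and I measured none of them.

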